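Uncover the lens case and lay out the blue lens

TASK

Without lifting or tipping it, slide the loose metal cover of the grey lens case along its rails until it is fully home over the solid deck, so that all three pockets are open. Then lift the blue-ringed lens out of whichever pocket holds it and set it down gently, lying flat the same way up, in the round green rest, wholly inside its rim. Leave the cover open, leave the other two things in their pockets and do not disturb the rod, the carton and the marker pen.

Things in the scene. Friction and masses are not known exactly. Their poses are not given: they have to be found in the camera images.
- lens_case: Grey lens case, fixed, 199 (x) x 230 (y) x 38 mm high; origin at the centre of its underside. Three pockets side by side along x fill its -y half (away from the robot), a solid flat deck its +y half (near the robot). Walls and deck top at z = 32 mm. Black side rails (5 mm wide, inner faces x = +-94.5 mm) and black end stops (5 mm, inner faces y = +-110 mm) rise to z = 38 mm and guide the cover.
- cover: Loose aluminium plate, 185 (x) x 106 (y) x 5 mm, about 0.22 kg, origin at the centre of its underside; lies in the rails (2 mm play each side), axes as the case's. Starts over the pockets, origin at case y -56 to -50 mm. A black finger bar across its middle, 90 (x) x 10 (y) mm, rises 15 mm above the plate. Slides to case +y with 1 to 4 N; origin at case y = +57 mm when it meets the stop.
- blue_lens: Hand-held condensing lens with a blue ribbed ring, round, 45 mm diameter, 19 mm high, 28 g, lying flat in the middle (within 4 mm) of one of the three pockets, drawn at random; origin at the centre of its underside, z up.
- black_lens: Condensing lens with a black ring, 53 mm diameter, 21 mm high, in another pocket; to be left there. Origin at the centre of its underside.
- prism_pot: Round screw case, black with a grey lid, 41 mm diameter, 25 mm high, in the remaining pocket; to be left there. Origin at the centre of its underside.
- rest_pad: Round green rest fixed to the table, 72 mm diameter, floor 3 mm above the table, with a rim 4 mm wide whose top is 6 mm above the table and whose inside is 64 mm across; origin at the centre of its underside.
- test_rod: Bystander: focusing test rod standing on its foot, 26 mm across, 83 mm high; origin at the centre of its underside.
- strips_box: Bystander: small orange and white carton standing upright, 26 x 62 x 78 mm high; origin at the centre of its underside.
- marker: Bystander: white marker pen with a black cap, lying, 17 x 135 (its y) x 16 mm; origin at the centre of its underside.
- pocket_1 (a point): Centre of the floor of the pocket at case x = -62, y = -60, z = 4 mm. Each pocket is 58 (x) x 100 (y) mm inside (y from -110 to -10 mm) and 28 mm deep.
- pocket_2 (a point): Centre of the floor of the middle pocket.
- pocket_3 (a point): Centre of the floor of the pocket at case x = +62 mm.
- deck (a point): Centre of the deck's top face, case x = 0, y = +52.5, z = 32 mm; the deck runs from y = -5 to +110 mm.
Things that resemble listed ones, but are neither listed nor needed, are in the scene too. Several things have the shape of the rest_pad; the one meant has the colours described above.

How it is judged:
On the way, in this order (a step that is already met when the one before it is completed fails the run):
1. the cover lies flat on the deck, fully slid (within about 10 mm of the end stop) (y of cover in the frame of lens_case above 0.046 m and angle between cover's own z axis and vertical below 0.06 rad and z of cover in the frame of lens_case between 0.028 and 0.036 m), for 0.2 s.
2. the blue lens is lifted clear of its pocket by the fingers, with the cover still open (all of step 1 and z of blue_lens in the frame of lens_case above 0.045 m and contact force between the fingers and blue_lens above 0.5 N), for 0.1 s.
At the end, for the whole second after the job is handed in: The cover lies flat on the deck within about 10 mm of its end stop; the blue lens lies flat, right way up, still and released in the green rest, centre within 11 mm of the rest's (wholly inside the rim); the other two things are in their pockets and the bystanders where they were (all of step 1 and horizontal distance between blue_lens and rest_pad below 0.011 m and z of blue_lens in the frame of rest_pad below 0.005 m and angle between blue_lens's own z axis and vertical below 0.08 rad and linear speed of blue_lens below 0.02 m/s and contact force between the fingers and blue_lens below 0.1 N); the robot touches nothing.
It fails at once if the cover is lifted more than 12 mm or tipped more than about 9 degrees (z of cover in the frame of lens_case above 0.044 m or angle between cover's own z axis and vertical above 0.15 rad).
It fails at once if the black lens or the screw case is moved more than 20 mm from its place (distance of any of black_lens, prism_pot from where it was at the start of the episode above 0.02 m).
It fails at once if the rod, the carton or the marker pen is moved more than 20 mm, or the rod or carton tipped (distance of any of test_rod, strips_box, marker from where it was at the start of the episode above 0.02 m or angle between any of test_rod, strips_box's own z axis and vertical above 0.3 rad).
It fails at once if the blue lens is dropped or thrown: it moves faster than 0.6 m/s while the fingers do not hold it (a fall of some 18 mm) (linear speed of blue_lens above 0.6 m/s and contact force between the fingers and blue_lens below 0.3 N).
It also fails if it takes over 50 s, if anything falls off the work surface, if the arm or the gripper's body presses on something with over 40 N, if the wrist force passes 120 N, or if a joint passes its speed limit or range.

ROBOT

A 7-joint arm with a two-finger parallel gripper is mounted at the origin on a cart in front of the work surface, level with it; the furniture and walls round the work are solid. World frame = base frame: x ahead of the robot, y to its left, z up, the work surface at z = 0. Lengths are in m, angles in rad, forces in N, time in s.
With the tool pointing down it reaches from about 0.425 to 0.925 m from the base axis. Payload 6.8 kg.
Tool frame: the origin (TCP) lies on the centre line of the jaws, within the pads' length; the fingertips stand 22 mm ahead of it and the grasp point (between the pads) lies 3 mm ahead of it; z points along the fingers, y is the line along which they close (so a half turn about z gives the same grasp; the last joint's range is limited). The gripper opens to 85 mm and grips with 20 to 120 N. Pads are 22 mm wide; open, the fingers measure 114 mm over their backs; the gripper's body (76 mm by 85 mm) begins 54 mm behind the grasp point. The pads swing forward as they close: fully open they stand 13 mm farther back than shut.
Start: joints at [-1.426, 0.477, 0.022, 1.555, -0.011, 1.109, -0.083], TCP at [0.169, 0.654, 0.253] pointing down, gripper open.
Joint ranges: [-2.96, 2.96], [-0.34, 2.1], [-1.41, 1.46], [0.24, 2.44], [-1.37, 4.51], [0.17, 1.92], [-2.96, 2.96]. Speed limits (rad/s): [2.39, 2.39, 3.14, 3.14, 3.14, 3.14, 3.14].

INTERFACE

Orientations are given as a 3x3 rotation matrix whose columns are the frame's x, y, z axes.
In Python, from bench import r, eyes, workorder, finder gives the robot as it stands.
- The arm moves only by the tool carry_out, never from a script. Its argument "motion" is a list of rows, each an object with "claw": the opening, from -1 (shut) to 1 (fully open); "slide": the shift along the tool's x, y, z scaled (see below), a list of three; "roll": the turn about the tool's z scaled (see below). A call has 1 to 5 rows; each row is the pose to reach, as a shift and turn from the pose commanded when the call began, along the tool's axes at that moment, turning the shorter way round; what a row does not reach only later rows make up. The controller multiplies each number of a shift by 800 mm and each number of a turn by 180 degrees. A row lasts 1/12 s, in which the tool goes at most 41.7 mm and 7.16 degrees, less where a joint would pass 70% of its speed; a pose out of reach is approached as far as the arm can. A call with a number of a shift or a turn outside -1 to 1 is refused whole. A call with a gripper value outside its range is refused whole. The fingers move at their own pace and stop on an object; "grip_force" is the grip in N (left out, the last holds). Time passes only in rows, so rows that repeat a pose let the fingers close. It gives the time, the measured TCP pose, the force, the opening and the grip force at its end, in the units of the state.
- r.state(): the state, without advancing time (a new reading comes with each control period).
- eyes.get_image(name): name is "side" or "top" or "wrist"; returns the picture (480x640x3 uint8, blue, green, red); there is no depth.
- eyes.calibration(name): a dict with "camera_matrix" (3x3 intrinsics, pixels), "R" (3x3) and "t" (3): a world point X has camera coordinates R X + t. Camera axes: x right, y down, z forward; pixel columns grow to the right and rows downward; lengths in m; the calibration is good to about 2 mm. A picture is of the moment at which its call begins: read the wrist's pose just before it. calibration takes no time and is no camera call; for the wrist camera it gives the pose at the moment of the call.
- workorder.close_job(): hands the job in; it is judged then, once.
Trained networks look in the newest picture that a camera, given by its name, has taken for a name from the list of things; names that differ only in an ending like _2 or _b are one class to them, and where a whole thing is asked for, a point or a joint stands for the part that bears it (a point fixed in the world has none). Each returns a list of dicts, best first, with "confidence" (0 to 1); they miss things now and then, are a little off and sometimes report something else, mostly with a low value. They report only what shows in the picture. A call takes as long as a camera call. They do not tell look-alikes from the thing itself.
- finder.find_in(query, camera): "location" ([column, row] in pixels, amid what is visible of it).
The state is a dict: "time_s": time; "q": joint angles; "joint_velocities": joint speeds; "tau": joint torques, N m; "tcp_pos": TCP position; "tool_rot": TCP orientation; "force": force on the tool from outside, world axes, zero at the start; "torque": the same for the moment, N m; "opening": opening from 0.0 (shut) to 1.0 (fully open); "grasp_force": force on a finger pad.
Only numpy, scipy, OpenCV 4.12 (cv2) and the standard library are available. Lean on these libraries where they do the work, as an engineer would, in place of code of your own. Each camera call takes 0.05 s, during which the arm holds its last target. There are 200 camera calls.

## Working session

There is one attempt and no reset: what is moved stays moved. The work goes in short steps, Python scripts to look and compute and a tool call to move; the robot and the scene stay as the last step left them, time stands still between calls to the robot, and variables do not carry over. Pictures are saved under pics/ and viewed, at most 10 in all, crops included, and the job is handed in when it is done.

Besides the shell and the picture viewer there is one more tool, called after "Emit:" in YAML: its name, and indented under it one key for each argument. carry_out: Moves the arm, as the interface text tells. Shifts and turns lie within -1 to 1; 1 stands for 800 mm of shift or 180 degrees of turn. Its arguments: {"type":"object","properties":{"motion":{"type":"array","items":{"type":"object","properties":{"claw":{"type":"number"},"slide":{"type":"array","items":{"type":"number"}},"roll":{"type":"number"}}}},"grip_force":{"type":"number"}},"required":["motion"]}

```bash
mkdir -p pics && cat > h.py <<'E'
import numpy as np, cv2
from bench import r, eyes, workorder, finder
def ray(cam,px,z):
    c=eyes.calibration(cam);K,R,t=[np.array(c[k]) for k in("camera_matrix","R","t")]
    d=R.T@np.linalg.solve(K,[px[0],px[1],1.]);o=-R.T@t
    return o+d*(z-o[2])/d[2]
def proj(cam,X):
    c=eyes.calibration(cam);K,R,t=[np.array(c[k]) for k in("camera_matrix","R","t")]
    p=K@(R@np.array(X)+t);return p[:2]/p[2]
E
python3 - <<'E'
from h import *
s=r.state();print(s['time_s'],s['tcp_pos'],np.round(s['tool_rot'],3).tolist(),s['opening'])
for c in("top","side"):
    cv2.imwrite(f"pics/{c}0.png",eyes.get_image(c))
    for q,z in(("lens_case",.035),("cover",.037),("rest_pad",.006),("test_rod",.04),("strips_box",.04),("marker",.01)):
        for f in finder.find_in(q,c)[:4]:print(c,q,np.round(f['location']),round(f['confidence'],2),np.round(ray(c,f['location'],z),3))
E
```

```text
0.0 [0.1686733  0.6530208  0.25232443] [[-0.968, 0.25, -0.0], [0.25, 0.968, -0.002], [-0.0, -0.002, -1.0]] 1.0014281330391033
top lens_case [347. 299.] 0.93 [0.469 0.011 0.035]
top cover [343. 249.] 0.68 [0.581 0.019 0.037]
top rest_pad [223. 295.] 0.8 [0.478 0.3   0.006]
top rest_pad [350. 206.] 0.78 [0.684 0.002 0.006]
top test_rod [445. 318.] 0.48 [ 0.425 -0.205  0.04 ]
top test_rod [347. 300.] 0.39 [0.467 0.011 0.04 ]
top strips_box [354. 150.] 0.6 [ 0.809 -0.007  0.04 ]
top marker [400. 168.] 0.57 [ 0.772 -0.115  0.01 ]
top marker [352. 300.] 0.26 [ 0.465 -0.     0.01 ]
side lens_case [377. 284.] 0.81 [0.447 0.031 0.035]
side cover [341. 251.] 0.62 [0.57  0.026 0.037]
side rest_pad [198. 341.] 0.98 [0.464 0.305 0.006]
side strips_box [298. 206.] 0.96 [0.799 0.007 0.04 ]
side strips_box [346. 215.] 0.59 [ 0.708 -0.06   0.04 ]
side marker [349. 216.] 0.55 [ 0.767 -0.1    0.01 ]
```

View pics/top0.png

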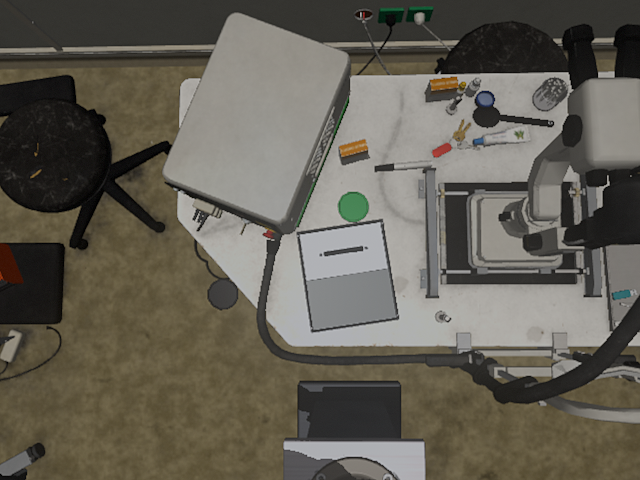

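View pics/side0.png

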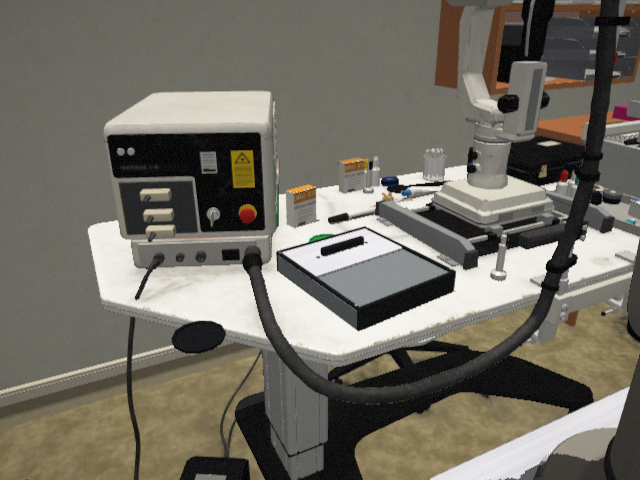

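The top view shows the case at about (347,275) with the cover's bar at (343,250), the green rest at (353,207) and a dark disc at (223,294), off the table. The carton is at (353,149) with a look-alike at (443,88). The marker is at (403,166), and the rod at (443,317) has a look-alike at (455,103). The side view shows the laser unit close by, with its hose to the left of the case.

Candidates:
- Rest: green (353,207) against the dark disc (223,294). I choose the green one.
- Cover: the only plate with a bar, at (343,250).

Next I fit the poses.

```bash
cat > fit.py <<'E'
from h import *
from scipy.optimize import minimize
im=cv2.imread('pics/top0.png');hsv=cv2.cvtColor(im,cv2.COLOR_BGR2HSV)
def blob(m,near):
    n,l,s,c=cv2.connectedComponentsWithStats(m.astype(np.uint8))
    i=1+np.argmin(np.hypot(*(c[1:]-near).T)+1e3*(s[1:,4]<25));return c[i],s[i],l==i
g=(abs(hsv[...,0].astype(int)-65)<20)&(hsv[...,1]>100)
c,s,_=blob(g,(353,207));print('rest',c,s,ray('top',c,.005))
# case: dark rim outline in ROI -> hull
roi=np.zeros(im.shape[:2],bool);roi[210:340,292:405]=1
d=(hsv[...,2]<110)&roi
n,l,st,_=cv2.connectedComponentsWithStats(d.astype(np.uint8),connectivity=8)
i=1+np.argmax(st[1:,2]*st[1:,3]);print('rim',st[i])
h=cv2.convexHull(np.argwhere(l==i)[:,::-1].astype(np.int32))
A=np.zeros(im.shape[:2],np.uint8);cv2.fillConvexPoly(A,h,1)
S=8
def pts(p,P):
    cs,sn=np.cos(p[2]),np.sin(p[2]);return [[p[0]+cs*x-sn*y,p[1]+sn*x+cs*y,z] for x,y,z in P]
box=[(x,y,z) for x in(-.0995,.0995) for y in(-.115,.115) for z in(0,.038)]
Ab=cv2.resize(A,None,fx=4,fy=4,interpolation=cv2.INTER_NEAREST)
def cost(p):
    q=np.array([proj('top',X) for X in pts(p,box)])
    B=np.zeros_like(Ab);cv2.fillConvexPoly(B,cv2.convexHull(((q+.5)*4*16).astype(np.int32)),1,shift=4)
    return float((B!=Ab).sum())
p0=np.array([.525,.01,np.pi/2+.13])
best=min((minimize(cost,p0+[0,0,a],method='Nelder-Mead',options=dict(initial_simplex=np.array([p0+[0,0,a]]*4)+np.vstack([np.zeros(3),np.diag([.015,.015,.08])]))) for a in(0,-.26)),key=lambda b:b.fun)
print('case',best.x,best.fun,A.sum()*16)
p=best.x
b,s,_=blob((hsv[...,2]<110)&roi,(343,250));print('bar',b,s)
X=ray('top',b,.047);dx=X[:2]-p[:2];cs,sn=np.cos(p[2]),np.sin(p[2])
print('bar world',X,'in case',cs*dx[0]+sn*dx[1],-sn*dx[0]+cs*dx[1])
for px in((285,230),(350,60)):print('laser corner top',ray('top',px,.3))
print('side bottom-front-right laser',ray('side',(272,262),0.0))
V=im.copy()
for X in pts(p,box):cv2.circle(V,tuple(int(v) for v in np.round(proj('top',X))),1,(0,0,255),-1)
cv2.imwrite('pics/fit.png',cv2.resize(V[130:350,250:470],None,fx=2.7,fy=2.7,interpolation=cv2.INTER_CUBIC))
E
python3 fit.py
```

```text
rest [352.95738636 206.29545455] [338 192  30  30 704] [ 0.6840411  -0.00420221  0.005     ]
rim [297 219 102 113 894]
case [0.52341461 0.01211897 1.71693426] 1915.0 146288
bar [343.28994083 250.67455621] [324 246  39  10 169]
bar world [0.57678277 0.01953322 0.047     ] in case -0.00043615665493740643 -0.05387894730845232
laser corner top [0.59560669 0.12447073 0.3       ]
laser corner top [0.90709911 0.0062014  0.3       ]
side bottom-front-right laser [0.65372758 0.12394528 0.        ]
```

View pics/fit.png

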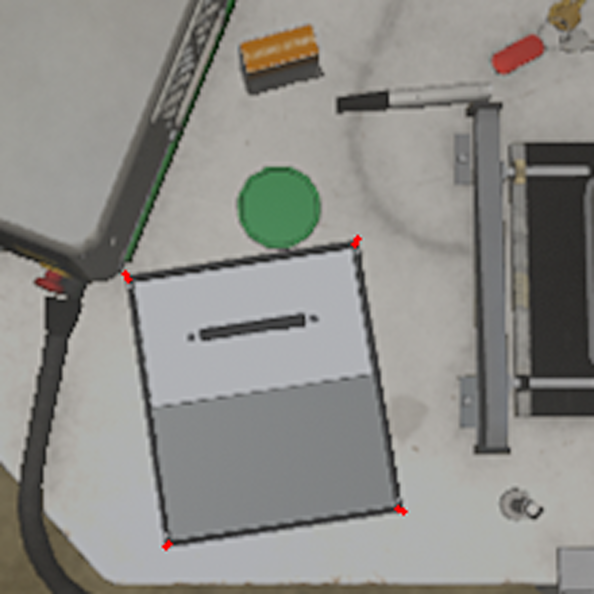

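The red corners of the fit sit on the case outline. In the case frame the bar is at y = -54 mm, inside the stated range, and the close crop confirms the green rest. I'll approach through a waypoint nearer the robot to stay clear of the laser.

```bash
cat >> h.py <<'E'
C=np.array([.5234,.0121]);YAW=1.7169
def case(x,y): c,s=np.cos(YAW),np.sin(YAW);return C+[c*x-s*y,s*x+c*y]
def go(X,yaw=YAW-np.pi):
    s=r.state();R=np.array(s['tool_rot']);v=R.T@(np.array(X)-s['tcp_pos'])/.8
    a=np.arctan2(R[1,1],R[0,1]);d=(yaw-a+np.pi/2)%np.pi-np.pi/2
    print('slide',np.round(v,4),'roll',round(-d/np.pi,4),'tcp',np.round(s['tcp_pos'],4),'yaw',round(np.degrees(a),1),'t',s['time_s'],'F',np.round(s['force'],1),'open',round(s['opening'],3),'grip',s['grasp_force'])
E
python3 -c "
from h import *
go([.48,.05,.25]);print(case(0,-.054))"
```

```text
slide [-0.5653 -0.6332  0.0041] roll -0.127 tcp [0.1688 0.6536 0.2533] yaw 75.5 t 0.7 F [-0.4 -0.2  0.5] open 1.0 grip 0.0
[0.57682467 0.01996156]
```

```bash
sed -i 's/YAW-np.pi)/YAW-np.pi\/2)/' h.py && python3 -c "
from h import *
go([.48,.05,.25])"
```

```text
slide [-0.5653 -0.6332  0.0041] roll 0.373 tcp [0.1688 0.6536 0.2533] yaw 75.5 t 0.7 F [-0.4 -0.2  0.5] open 1.0 grip 0.0
```

Emit:
carry_out:
  motion:
    - {"claw":1,"slide":[-0.565,-0.633,0],"roll":0.373}
    - {"claw":1,"slide":[-0.565,-0.633,0],"roll":0.373}
    - {"claw":1,"slide":[-0.565,-0.633,0],"roll":0.373}
    - {"claw":1,"slide":[-0.565,-0.633,0],"roll":0.373}
    - {"claw":1,"slide":[-0.565,-0.633,0],"roll":0.373}

```text
time_s: 1.12
tcp_pos: [0.2649, 0.4666, 0.2534]
tool_rot: [[-0.634, 0.773, 0.0], [0.773, 0.634, 0.001], [0.0, 0.0, -1.0]]
force: [0.1, 0.3, 0.9]
opening: 0.998
grasp_force: 0.0
```

```bash
python3 -c "
from h import *
go([.48,.05,.25]);print(r.state()['q'])"
```

```text
slide [-0.5731 -0.1223  0.004 ] roll 0.1721 tcp [0.2649 0.4666 0.2534] yaw 39.4 t 1.1167 F [0.1 0.3 0.9] open 0.998 grip 0.0
[-1.32798056  0.2486024   0.18726914  1.89762294 -0.05472901  0.99972647
 -0.42987945]
```

Emit:
carry_out:
  motion:
    - {"claw":1,"slide":[-0.573,-0.122,0],"roll":0.172}
    - {"claw":1,"slide":[-0.573,-0.122,0],"roll":0.172}
    - {"claw":1,"slide":[-0.573,-0.122,0],"roll":0.172}
    - {"claw":1,"slide":[-0.573,-0.122,0],"roll":0.172}
    - {"claw":1,"slide":[-0.573,-0.122,0],"roll":0.172}

```text
time_s: 1.53
tcp_pos: [0.3616, 0.2821, 0.2536]
tool_rot: [[-0.146, 0.989, 0.0], [0.989, 0.146, 0.001], [0.001, 0.0, -1.0]]
force: [1.0, -0.1, 0.4]
opening: 1.001
grasp_force: 0.0
```

```bash
python3 -c "
from h import *
go([.48,.05,.25]);print(r.state()['q'])"
```

```text
slide [-0.3086  0.1041  0.0043] roll 0.0001 tcp [0.3616 0.2821 0.2536] yaw 8.4 t 1.5333 F [ 1.  -0.1  0.4] open 1.001 grip 0.0
[-1.14838168  0.1106426   0.38151618  2.07222928 -0.05061295  0.96628541
 -0.59394569]
```

Emit:
carry_out:
  motion:
    - {"claw":1,"slide":[-0.309,0.104,0],"roll":0}
    - {"claw":1,"slide":[-0.309,0.104,0],"roll":0}
    - {"claw":1,"slide":[-0.309,0.104,0],"roll":0}
    - {"claw":1,"slide":[-0.309,0.104,0],"roll":0}
    - {"claw":1,"slide":[-0.309,0.104,0],"roll":0}

```text
time_s: 1.95
tcp_pos: [0.4574, 0.097, 0.2538]
tool_rot: [[-0.152, 0.988, 0.001], [0.988, 0.152, 0.001], [0.001, 0.001, -1.0]]
force: [1.3, 0.7, -0.5]
opening: 1.0
grasp_force: 0.0
```

```bash
python3 -c "
from h import *
go([*case(0,-.02),.2]);print(r.state()['q'])"
```

```text
slide [-0.1177  0.0903  0.0673] roll 0.0022 tcp [0.4574 0.097  0.2538] yaw 8.8 t 1.95 F [ 1.3  0.7 -0.5] open 1.0 grip 0.0
[-0.85251972  0.13192522  0.56570034  2.06282505 -0.08671409  0.96764451
 -0.08863634]
```

Emit:
carry_out:
  motion:
    - {"claw":1,"slide":[-0.118,0.09,0.067],"roll":0.002}
    - {"claw":1,"slide":[-0.118,0.09,0.067],"roll":0.002}
    - {"claw":1,"slide":[-0.118,0.09,0.067],"roll":0.002}
    - {"claw":1,"slide":[-0.118,0.09,0.067],"roll":0.002}
    - {"claw":1,"slide":[-0.118,0.09,0.067],"roll":0.002}

```text
time_s: 2.37
tcp_pos: [0.5428, 0.0138, 0.1985]
tool_rot: [[-0.141, 0.99, -0.002], [0.99, 0.141, -0.002], [-0.002, -0.002, -1.0]]
force: [-0.3, 1.2, 0.1]
opening: 0.999
grasp_force: 0.0
```

```bash
python3 - <<'E'
from h import *
im=eyes.get_image('wrist');V=im.copy()
for X in([*case(0,-.054),.052],[*case(-.045,-.054),.052],[*case(.045,-.054),.052],[*case(-.0945,.110),.038],[*case(.0945,.110),.038],[*case(-.0945,-.110),.038],[*case(.0945,-.110),.038],[.684,-.0042,.003]):
    p=proj('wrist',X);print(np.round(p));cv2.circle(V,tuple(int(v) for v in p),3,(0,0,255),-1)
cv2.imwrite('pics/w1.png',V);cv2.imwrite('pics/w1raw.png',im)
go([*case(0,-.054),.15])
E
```

```text
[381. 222.]
[378. 285.]
[383. 154.]
[159. 336.]
[122.  72.]
[447. 336.]
[473.  71.]
[499. 252.]
slide [-0.0009  0.0437  0.0614] roll -0.0006 tcp [0.5422 0.0157 0.1992] yaw 8.3 t 2.4167 F [-0.7  0.7  0.9] open 0.999 grip 0.0
```

View pics/w1.png

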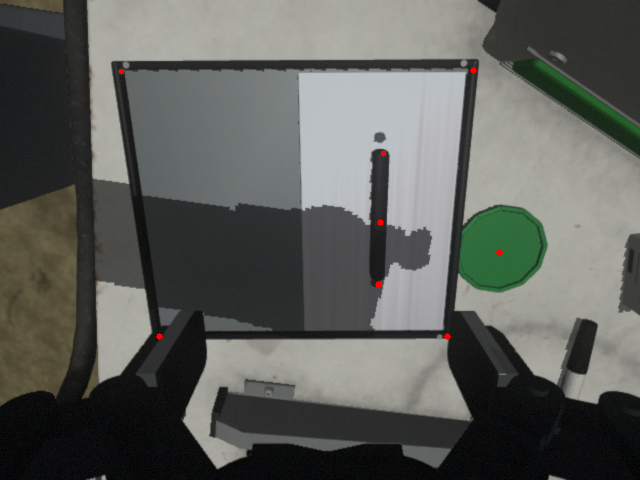

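The projected points match the wrist picture within about 2 mm: bar at (379,220), rest at (502,249). I'll descend to the bar and grip it lightly.

Emit:
carry_out:
  motion:
    - {"claw":1,"slide":[-0.001,0.044,0.061],"roll":0}
    - {"claw":0.2,"slide":[-0.001,0.044,0.12],"roll":0}
    - {"claw":0,"slide":[-0.001,0.044,0.169],"roll":0}
    - {"claw":0,"slide":[-0.001,0.044,0.169],"roll":0}
    - {"claw":0,"slide":[-0.001,0.044,0.169],"roll":0}
  grip_force: 20

```text
time_s: 2.83
tcp_pos: [0.5739, 0.0233, 0.0611]
tool_rot: [[-0.149, 0.989, -0.007], [0.989, 0.149, 0.0], [0.001, -0.007, -1.0]]
force: [-0.7, -0.8, -0.5]
opening: 0.499
grasp_force: 0.0
```

```bash
python3 - <<'E'
from h import *
go([*case(0,-.054),.064])
E
```

```text
slide [-0.0047  0.003  -0.0036] roll 0.0011 tcp [0.5739 0.0233 0.0611] yaw 8.6 t 2.8333 F [-0.7 -0.8 -0.5] open 0.499 grip 0.0
```

Settling, correcting, and closing.

Emit:
carry_out:
  motion:
    - {"claw":0,"slide":[-0.003,0.002,-0.001],"roll":0}
    - {"claw":-0.5,"slide":[-0.003,0.002,-0.001],"roll":0}
    - {"claw":-1,"slide":[-0.003,0.002,-0.001],"roll":0}
    - {"claw":-1,"slide":[-0.003,0.002,-0.001],"roll":0}
    - {"claw":-1,"slide":[-0.003,0.002,-0.001],"roll":0}

```text
time_s: 3.25
tcp_pos: [0.5796, 0.019, 0.0675]
tool_rot: [[-0.146, 0.989, 0.002], [0.989, 0.146, 0.001], [0.001, 0.002, -1.0]]
force: [-3.4, 0.5, 9.3]
opening: 0.109
grasp_force: 21.1
```

Emit:
carry_out:
  motion:
    - {"claw":-1,"slide":[0,0,0],"roll":0}
    - {"claw":-1,"slide":[0,0,0],"roll":0}

```text
time_s: 3.42
tcp_pos: [0.5796, 0.019, 0.0675]
tool_rot: [[-0.146, 0.989, 0.002], [0.989, 0.146, 0.001], [0.001, 0.002, -1.0]]
force: [-3.3, 0.4, 10.1]
opening: 0.103
grasp_force: 21.1
```

```bash
python3 - <<'E'
from h import *
go([*case(0,-.054),.064]);go([*case(0,.056),.062])
E
```

```text
slide [ 0.0017 -0.0033  0.0044] roll 0.0001 tcp [0.5796 0.019  0.0675] yaw 8.4 t 3.4167 F [-3.3  0.4 10.1] open 0.103 grip 21.12263023853302
slide [ 0.0017 -0.1408  0.0066] roll 0.0001 tcp [0.5796 0.019  0.0675] yaw 8.4 t 3.4167 F [-3.3  0.4 10.1] open 0.103 grip 21.12263023853302
```

Emit:
carry_out:
  motion:
    - {"claw":-1,"slide":[0,0,-0.003],"roll":0}
    - {"claw":-1,"slide":[0,-0.015,-0.003],"roll":0}
    - {"claw":-1,"slide":[0,-0.03,-0.003],"roll":0}
    - {"claw":-1,"slide":[0,-0.045,-0.003],"roll":0}
    - {"claw":-1,"slide":[0,-0.06,-0.003],"roll":0}

```text
time_s: 3.83
tcp_pos: [0.5313, 0.0118, 0.0684]
tool_rot: [[-0.146, 0.989, 0.001], [0.989, 0.146, 0.0], [0.0, 0.001, -1.0]]
force: [0.6, -0.8, -3.2]
opening: 0.108
grasp_force: 19.8
```

```bash
python3 - <<'E'
from h import *
go([*case(0,.056),.064])
E
```

```text
slide [ 0.0018 -0.0798  0.0054] roll 0.0001 tcp [0.5313 0.0118 0.0684] yaw 8.4 t 3.8333 F [ 0.6 -0.8 -3.2] open 0.108 grip 19.825682938098907
```

Emit:
carry_out:
  motion:
    - {"claw":-1,"slide":[0,-0.015,0.001],"roll":0}
    - {"claw":-1,"slide":[0,-0.03,0.001],"roll":0}
    - {"claw":-1,"slide":[0,-0.045,0.001],"roll":0}
    - {"claw":-1,"slide":[0,-0.06,0.001],"roll":0}
    - {"claw":-1,"slide":[0,-0.072,0.001],"roll":0}

```text
time_s: 4.25
tcp_pos: [0.4741, 0.0033, 0.0676]
tool_rot: [[-0.146, 0.989, 0.001], [0.989, 0.146, 0.001], [0.0, 0.001, -1.0]]
force: [-0.6, -0.3, -1.7]
opening: 0.111
grasp_force: 19.9
```

Emit:
carry_out:
  motion:
    - {"claw":-1,"slide":[0,-0.004,0],"roll":0}
    - {"claw":-1,"slide":[0,-0.006,0],"roll":0}
    - {"claw":-1,"slide":[0,-0.006,0],"roll":0}

```text
time_s: 4.5
tcp_pos: [0.4703, 0.0027, 0.0675]
tool_rot: [[-0.146, 0.989, 0.001], [0.989, 0.146, 0.001], [0.0, 0.001, -1.0]]
force: [-2.3, -0.4, 8.3]
opening: 0.109
grasp_force: 21.0
```

```bash
python3 - <<'E'
from h import *
go([*case(0,.056),.064])
im=eyes.get_image('wrist');cv2.imwrite('pics/w2.png',im)
t=eyes.get_image('top');cv2.imwrite('pics/t2.png',cv2.resize(t[130:350,250:470],None,fx=2.7,fy=2.7,interpolation=cv2.INTER_CUBIC))
E
```

```text
slide [ 0.0019 -0.0027  0.0044] roll 0.0001 tcp [0.4703 0.0027 0.0675] yaw 8.4 t 4.5 F [-2.3 -0.4  8.3] open 0.109 grip 20.99453955888748
```

View pics/w2.png

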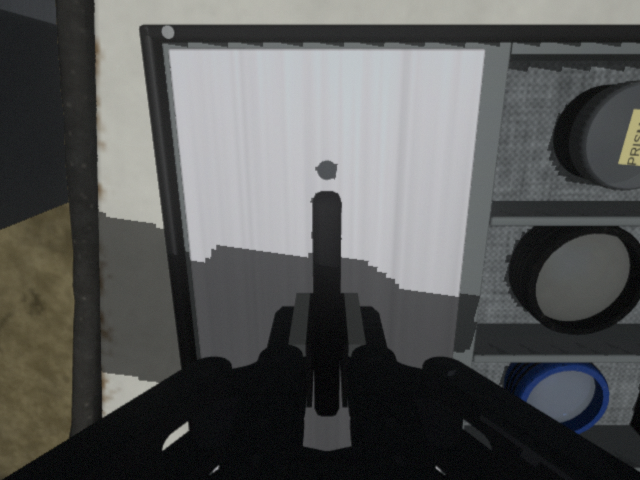

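The cover is nearly at the stop. The blue lens, at (555,398), is in pocket_1 (case x = -62), the black lens is in the middle pocket, and the pot is in pocket_3. I'll push the cover the last few millimetres.

Emit:
carry_out:
  motion:
    - {"claw":-1,"slide":[0,-0.003,-0.002],"roll":0}
    - {"claw":-1,"slide":[0,-0.006,-0.002],"roll":0}
    - {"claw":-1,"slide":[0,-0.007,-0.002],"roll":0}
    - {"claw":-1,"slide":[0,-0.007,-0.002],"roll":0}

```text
time_s: 4.93
tcp_pos: [0.4666, 0.0021, 0.0691]
tool_rot: [[-0.146, 0.989, 0.004], [0.989, 0.146, 0.0], [-0.001, 0.004, -1.0]]
force: [3.9, 0.8, -1.8]
opening: 0.107
grasp_force: 20.0
```

```bash
python3 - <<'E'
from h import *
go([*case(0,.057),.064])
E
```

```text
slide [0.0021 0.0008 0.0063] roll 0.0002 tcp [0.4666 0.0021 0.0691] yaw 8.4 t 4.9333 F [ 3.9  0.8 -1.8] open 0.107 grip 20.024532973766327
```

The push met about 4 N, so the cover is on the stop. I'll release and rise.

Emit:
carry_out:
  motion:
    - {"claw":-0.3,"slide":[0,0,0],"roll":0}
    - {"claw":-0.3,"slide":[0,0,0],"roll":0}
    - {"claw":-0.3,"slide":[0,0,0],"roll":0}
    - {"claw":-0.3,"slide":[0,0,-0.03],"roll":0}
    - {"claw":0.5,"slide":[0,0,-0.08],"roll":0}

```text
time_s: 5.35
tcp_pos: [0.4612, 0.0014, 0.1303]
tool_rot: [[-0.146, 0.989, -0.009], [0.989, 0.146, -0.002], [-0.001, -0.009, -1.0]]
force: [1.2, 0.4, 0.4]
opening: 0.472
grasp_force: 0.0
```

```bash
python3 - <<'E'
from h import *
go([*case(-.03,-.01),.19])
E
```

```text
slide [-0.0357  0.0908 -0.0753] roll 0.0001 tcp [0.4612 0.0014 0.1303] yaw 8.4 t 5.35 F [1.2 0.4 0.4] open 0.472 grip 0.0
```

Emit:
carry_out:
  motion:
    - {"claw":0.5,"slide":[0,0,-0.04],"roll":0}
    - {"claw":0.8,"slide":[-0.036,0.091,-0.075],"roll":0}
    - {"claw":0.8,"slide":[-0.036,0.091,-0.075],"roll":0}
    - {"claw":0.8,"slide":[-0.036,0.091,-0.075],"roll":0}
    - {"claw":0.8,"slide":[-0.036,0.091,-0.075],"roll":0}

```text
time_s: 5.77
tcp_pos: [0.5421, -0.0167, 0.1931]
tool_rot: [[-0.145, 0.989, 0.002], [0.989, 0.145, -0.001], [-0.001, 0.002, -1.0]]
force: [-0.3, -0.1, -0.5]
opening: 0.898
grasp_force: 0.0
```

```bash
cat > look.py <<'E'
from h import *
import sys
im=eyes.get_image('wrist');hsv=cv2.cvtColor(im,cv2.COLOR_BGR2HSV)
m=((abs(hsv[...,0].astype(int)-112)<14)&(hsv[...,1]>110)).astype(np.uint8)
n,l,s,c=cv2.connectedComponentsWithStats(m);i=1+np.argmax(s[1:,4])
h=cv2.convexHull(np.argwhere(l==i)[:,::-1].astype(np.int32));e=cv2.fitEllipse(h)
zt=float(sys.argv[2]) if len(sys.argv)>2 else .018
X=ray('wrist',e[0],zt);c_,s_=np.cos(YAW),np.sin(YAW);d=X[:2]-C
print('ring',s[i],np.round(e,1) if 0 else e,'world',X,'case',c_*d[0]+s_*d[1],-s_*d[0]+c_*d[1])
for q in('blue_lens','cover','black_lens','prism_pot'):print(q,[(np.round(f['location']),round(f['confidence'],2)) for f in finder.find_in(q,'wrist')[:2]])
for P in([*case(-.0925,.004),.037],[*case(.0925,.004),.037],[*case(0,.057),.052],[*case(-.062,-.110),.032],[*case(-.062,-.01),.032]):
    p=proj('wrist',P);cv2.circle(im,tuple(int(v) for v in p),3,(0,0,255),-1)
cv2.ellipse(im,e,(0,255,255),1);cv2.imwrite(f'pics/{sys.argv[1]}.png',im)
E
python3 look.py w3
```

```text
ring [357 220  59  59 861] ((385.9667053222656, 249.03164672851562), (56.97459030151367, 58.2066764831543), 60.035003662109375) world [ 0.58700312 -0.03912491  0.018     ] case -0.05993877311321779 -0.05546792878382992
blue_lens [(array([385., 247.]), 0.55)]
cover [(array([215., 153.]), 0.74)]
black_lens [(array([386., 165.]), 0.9), (array([361., 133.]), 0.38)]
prism_pot [(array([401.,  72.]), 0.66)]
```

View pics/w3.png

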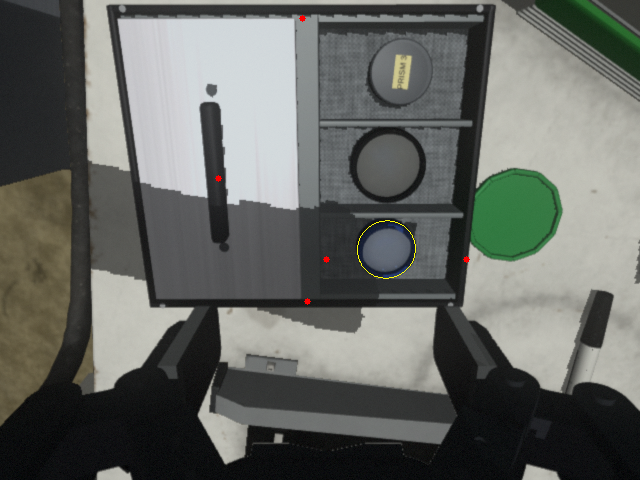

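The cover is home, with its bar at (214,175) and edge at column 297. The ellipse fits the blue ring at (386,249), in pocket_1. I'll hover over the lens with the opening set, and measure how far the tips reach from the wrist picture.

```bash
python3 - <<'E'
from h import *
s=r.state();c=eyes.calibration('wrist');K=np.array(c['camera_matrix']);R=np.array(c['R']);t=np.array(c['t'])
T=np.array(s['tool_rot']);p=np.array(s['tcp_pos'])
print(K[0,0]);print('cam in tool',T.T@(-R.T@t-p)); print('cam axes in tool',np.round(T.T@R.T,3).tolist())
# which tip-depth (tool z) yields inner separation 76.3mm from columns 218/437 row 308
for tx in(-.011,.011):
  for z in(.005,.01,.015,.02,.025,.03):
    a=[K@(R@(p+T@np.array([tx,y,z]))+t) for y in(-.0382,.0382)];print(tx,z,[np.round(v[:2]/v[2]) for v in a])
go([.587,-.0391,.09])
E
```

```text
419.7241227767862
cam in tool [ 0.07771835 -0.00046645 -0.11979485]
cam axes in tool [[-0.0, -0.952, -0.306], [1.0, 0.0, -0.001], [0.001, -0.306, 0.952]]
-0.011 0.005 [array([219., 366.]), array([438., 366.])]
-0.011 0.01 [array([222., 358.]), array([435., 358.])]
-0.011 0.015 [array([225., 350.]), array([431., 350.])]
-0.011 0.02 [array([228., 342.]), array([428., 342.])]
-0.011 0.025 [array([231., 335.]), array([425., 335.])]
-0.011 0.03 [array([234., 329.]), array([423., 329.])]
0.011 0.005 [array([213., 309.]), array([444., 309.])]
0.011 0.01 [array([217., 302.]), array([440., 302.])]
0.011 0.015 [array([221., 296.]), array([436., 296.])]
0.011 0.02 [array([224., 290.]), array([433., 290.])]
0.011 0.025 [array([227., 284.]), array([430., 284.])]
0.011 0.03 [array([230., 279.]), array([427., 279.])]
slide [-0.0374  0.0555  0.1268] roll 0.0001 tcp [ 0.539  -0.016   0.1916] yaw 8.4 t 6.0167 F [ 0.1  0.2 -0.6] open 0.902 grip 0.0
```

Emit:
carry_out:
  motion:
    - {"claw":0.3,"slide":[-0.037,0.055,0.08],"roll":0}
    - {"claw":0.3,"slide":[-0.037,0.055,0.11],"roll":0}
    - {"claw":0.3,"slide":[-0.037,0.055,0.127],"roll":0}
    - {"claw":0.3,"slide":[-0.037,0.055,0.127],"roll":0}
    - {"claw":0.3,"slide":[-0.037,0.055,0.127],"roll":0}

```text
time_s: 6.43
tcp_pos: [0.5864, -0.0392, 0.0894]
tool_rot: [[-0.145, 0.989, -0.005], [0.989, 0.145, -0.001], [0.0, -0.005, -1.0]]
force: [-0.3, -0.7, 0.8]
opening: 0.649
grasp_force: 0.0
```

```bash
python3 look.py w4 .021; python3 -c "
from h import *
go([.587,-.0391,.026])"
```

```text
ring [ 292  225   89   86 2200] ((335.9399108886719, 267.2433776855469), (85.51789855957031, 89.48387908935547), 87.24108123779297) world [ 0.59138565 -0.03936216  0.021     ] case -0.06081152077956782 -0.05976922667884983
blue_lens [(array([335., 260.]), 0.8)]
cover [(array([ 92., 182.]), 0.88), (array([294., 180.]), 0.37)]
black_lens [(array([333., 134.]), 0.77)]
prism_pot [(array([346.,  17.]), 0.94)]
slide [-0.0003 -0.003   0.0837] roll 0.0002 tcp [ 0.5891 -0.0386  0.093 ] yaw 8.4 t 6.6833 F [-0.2  0.   0.3] open 0.651 grip 0.0
```

View pics/w4.png

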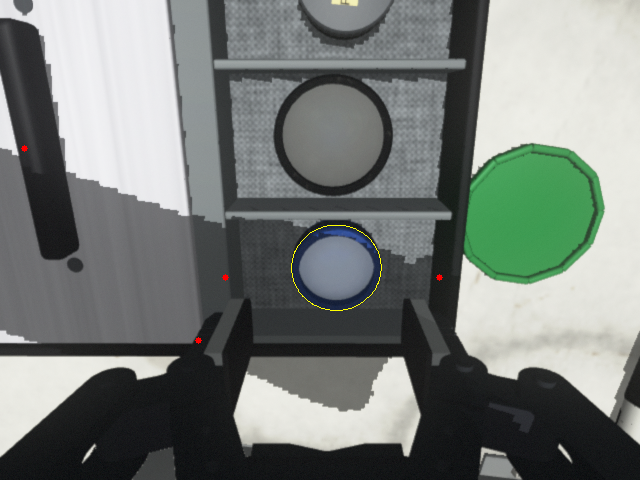

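The lens is at (336,267), between the tips in y, and well measured now that the arm has settled. The fingers fit inside the pocket, so I descend.

Emit:
carry_out:
  motion:
    - {"claw":0.3,"slide":[0,0.002,0.03],"roll":0}
    - {"claw":0.3,"slide":[0,0.002,0.055],"roll":0}
    - {"claw":0.3,"slide":[0,0.002,0.075],"roll":0}
    - {"claw":0.3,"slide":[0,0.002,0.083],"roll":0}
    - {"claw":0.3,"slide":[0,0.002,0.083],"roll":0}

```text
time_s: 7.1
tcp_pos: [0.5895, -0.0383, 0.0243]
tool_rot: [[-0.146, 0.989, -0.001], [0.989, 0.146, 0.0], [0.0, -0.001, -1.0]]
force: [-0.4, 0.8, 0.6]
opening: 0.649
grasp_force: 0.0
```

Emit:
carry_out:
  motion:
    - {"claw":0.3,"slide":[0,0,0],"roll":0}
    - {"claw":0.3,"slide":[0,0,0],"roll":0}

```text
time_s: 7.27
tcp_pos: [0.591, -0.0388, 0.026]
tool_rot: [[-0.146, 0.989, 0.002], [0.989, 0.146, 0.0], [-0.0, 0.002, -1.0]]
force: [0.5, 1.2, 1.1]
opening: 0.65
grasp_force: 0.0
```

```bash
python3 -c "
from h import *
go([.591,-.039,.026])"
```

```text
slide [-0.0003 -0.     -0.0001] roll 0.0001 tcp [ 0.591  -0.0388  0.026 ] yaw 8.4 t 7.2667 F [0.5 1.2 1.1] open 0.65 grip 0.0
```

Emit:
carry_out:
  motion:
    - {"claw":0,"slide":[0,0,0],"roll":0}
    - {"claw":-0.3,"slide":[0,0,0],"roll":0}
    - {"claw":-0.3,"slide":[0,0,0],"roll":0}
    - {"claw":-0.3,"slide":[0,0,0],"roll":0}
    - {"claw":-0.3,"slide":[0,0,0],"roll":0}
  grip_force: 25

```text
time_s: 7.68
tcp_pos: [0.5909, -0.0388, 0.026]
tool_rot: [[-0.146, 0.989, 0.002], [0.989, 0.146, 0.0], [0.0, 0.002, -1.0]]
force: [-1.6, -0.1, 6.7]
opening: 0.499
grasp_force: 24.8
```

Emit:
carry_out:
  motion:
    - {"claw":-0.3,"slide":[0,0,-0.006],"roll":0}
    - {"claw":-0.3,"slide":[0,0,-0.02],"roll":0}
    - {"claw":-0.3,"slide":[0,0,-0.04],"roll":0}
    - {"claw":-0.3,"slide":[0,0,-0.065],"roll":0}
    - {"claw":-0.3,"slide":[0,0,-0.09],"roll":0}

```text
time_s: 8.1
tcp_pos: [0.5899, -0.0389, 0.0981]
tool_rot: [[-0.145, 0.989, -0.0], [0.989, 0.145, -0.0], [-0.0, -0.0, -1.0]]
force: [1.1, 0.4, -0.8]
opening: 0.491
grasp_force: 25.6
```

Emit:
carry_out:
  motion:
    - {"claw":-0.3,"slide":[0,0,0],"roll":0}
    - {"claw":-0.3,"slide":[0,0,0],"roll":0}
    - {"claw":-0.3,"slide":[0,0,0],"roll":0}

```text
time_s: 8.35
tcp_pos: [0.5898, -0.0385, 0.0966]
tool_rot: [[-0.146, 0.989, 0.0], [0.989, 0.146, 0.0], [0.0, 0.0, -1.0]]
force: [0.2, -0.3, -0.9]
opening: 0.493
grasp_force: 25.6
```

```bash
python3 look.py w5 .088; python3 - <<'E'
from h import *
im=cv2.imread('pics/w5.png');raw=eyes.get_image('wrist');hsv=cv2.cvtColor(raw,cv2.COLOR_BGR2HSV)
c,best=None,0
g=((abs(hsv[...,0].astype(int)-65)<20)&(hsv[...,1]>100)).astype(np.uint8)
n,l,s,ce=cv2.connectedComponentsWithStats(g)
for i in range(1,n):
    if s[i,4]>1500:
        e=cv2.fitEllipse(cv2.convexHull(np.argwhere(l==i)[:,::-1].astype(np.int32)));print(s[i],e[:2],ray('wrist',e[0],.006))
go([.684,-.0042,.09])
E
```

```text
ring [ 264  278  126  117 4851] ((325.94720458984375, 335.692138671875), (116.911865234375, 127.4026107788086), 89.25439453125) world [ 0.5887412  -0.03942101  0.088     ] case -0.0604847586247175 -0.05714439010595502
blue_lens [(array([324., 331.]), 0.66)]
cover [(array([ 93., 175.]), 0.81)]
black_lens [(array([323., 134.]), 0.66), (array([281., 169.]), 0.66)]
prism_pot [(array([334.,  16.]), 0.7), (array([325., 134.]), 0.28)]
[  452   143   137   135 14242] ((517.6737060546875, 209.94558715820312), (128.1445770263672, 145.9268035888672)) [ 0.68283602 -0.00191533  0.006     ]
slide [0.0256 0.123  0.0071] roll 0.0001 tcp [ 0.5896 -0.0388  0.0958] yaw 8.4 t 8.65 F [ 0.6 -0.5  0.4] open 0.494 grip 25.601095695456024
```

View pics/w5.png

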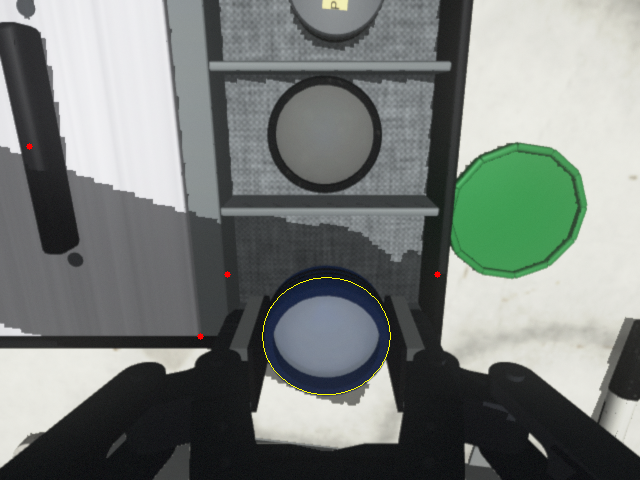

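The lens is held level and centred, at (326,336). The wrist camera hangs toward the laser in this orientation, and the fingers would come close to the case at the rest. I'll turn about 72° and raise a little first.

Emit:
carry_out:
  motion:
    - {"claw":-0.3,"slide":[0,0,-0.03],"roll":-0.04}
    - {"claw":-0.3,"slide":[0,0,-0.03],"roll":-0.08}
    - {"claw":-0.3,"slide":[0,0,-0.03],"roll":-0.12}
    - {"claw":-0.3,"slide":[0,0,-0.03],"roll":-0.16}
    - {"claw":-0.3,"slide":[0,0,-0.03],"roll":-0.2}

```text
time_s: 9.07
tcp_pos: [0.5899, -0.0388, 0.1203]
tool_rot: [[-0.701, 0.713, -0.0], [0.713, 0.701, -0.0], [0.0, -0.0, -1.0]]
force: [0.2, -0.6, -0.8]
opening: 0.488
grasp_force: 25.7
```

Emit:
carry_out:
  motion:
    - {"claw":-0.3,"slide":[0,0,0],"roll":-0.04}
    - {"claw":-0.3,"slide":[0,0,0],"roll":-0.08}
    - {"claw":-0.3,"slide":[0,0,0],"roll":-0.12}
    - {"claw":-0.3,"slide":[0,0,0],"roll":-0.16}
    - {"claw":-0.3,"slide":[0,0,0],"roll":-0.2}

```text
time_s: 9.48
tcp_pos: [0.5898, -0.0389, 0.1201]
tool_rot: [[-0.986, 0.168, -0.001], [0.168, 0.986, -0.0], [0.001, -0.0, -1.0]]
force: [-0.5, 0.1, -0.3]
opening: 0.495
grasp_force: 25.7
```

```bash
python3 -c "
from h import *
go([.6835,-.003,.09],YAW-np.pi/2+.4*np.pi);print(r.state()['q'])"
```

```text
slide [-0.108   0.0639  0.0375] roll -0.0001 tcp [ 0.5898 -0.0389  0.1201] yaw 80.3 t 9.4833 F [-0.5  0.1 -0.3] open 0.495 grip 25.68763258634135
[-0.20802577  0.50453164  0.22069567  1.88429488 -0.15251525  0.7696488
  1.49823458]
```

Emit:
carry_out:
  motion:
    - {"claw":-0.3,"slide":[-0.03,0.02,0],"roll":0}
    - {"claw":-0.3,"slide":[-0.065,0.04,0],"roll":0}
    - {"claw":-0.3,"slide":[-0.095,0.056,0.01],"roll":0}
    - {"claw":-0.3,"slide":[-0.108,0.064,0.037],"roll":0}
    - {"claw":-0.3,"slide":[-0.108,0.064,0.037],"roll":0}

```text
time_s: 9.9
tcp_pos: [0.6843, -0.0011, 0.0868]
tool_rot: [[-0.985, 0.171, -0.004], [0.171, 0.985, 0.001], [0.004, 0.0, -1.0]]
force: [-0.8, -0.2, -1.3]
opening: 0.493
grasp_force: 25.7
```

Emit:
carry_out:
  motion:
    - {"claw":-0.3,"slide":[0,0,0],"roll":0}
    - {"claw":-0.3,"slide":[0,0,0],"roll":0}
    - {"claw":-0.3,"slide":[0,0,0],"roll":0}

```text
time_s: 10.15
tcp_pos: [0.6836, -0.0043, 0.0917]
tool_rot: [[-0.985, 0.175, 0.0], [0.175, 0.985, -0.0], [-0.0, -0.0, -1.0]]
force: [-0.1, 0.4, -0.2]
opening: 0.495
grasp_force: 25.7
```

```bash
python3 look.py w6 .086; python3 - <<'E'
from h import *
raw=eyes.get_image('wrist');hsv=cv2.cvtColor(raw,cv2.COLOR_BGR2HSV)
g=((abs(hsv[...,0].astype(int)-65)<20)&(hsv[...,1]>100)).astype(np.uint8)
for t in np.arange(0,2*np.pi,.26):
    p=proj('wrist',[.6835+.036*np.cos(t),-.003+.036*np.sin(t),.006]);cv2.circle(raw,tuple(int(v) for v in p),2,(0,0,255),-1)
cv2.imwrite('pics/w6.png',raw)
go([.6835,-.003,.0255],YAW-np.pi/2+.4*np.pi)
E
```

```text
ring [ 264  278  125  116 4744] ((325.9334411621094, 335.5076599121094), (115.99310302734375, 127.00255584716797), 92.1596908569336) world [ 0.68194838 -0.00507143  0.086     ] case -0.04007065558054507 -0.15435928586496533
blue_lens [(array([324., 331.]), 0.67)]
cover []
black_lens [(array([487.,  17.]), 0.67), (array([346.,  39.]), 0.57)]
prism_pot [(array([486.,  16.]), 0.8)]
slide [0.0008 0.0005 0.0825] roll -0.0021 tcp [ 0.684  -0.0035  0.0915] yaw 80.0 t 10.45 F [-0.4  0.6 -1.5] open 0.498 grip 25.686901170993224
```

View pics/w6.png

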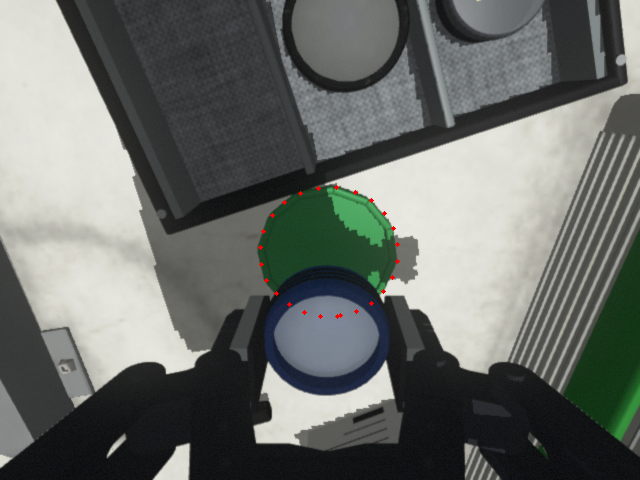

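The predicted rest outline (red) lies on the green rest at (329,250). I'll lower gently, slower near the end.

Emit:
carry_out:
  motion:
    - {"claw":-0.3,"slide":[0,0,0.025],"roll":0}
    - {"claw":-0.3,"slide":[0,0,0.045],"roll":0}
    - {"claw":-0.3,"slide":[0,0,0.06],"roll":0}
    - {"claw":-0.3,"slide":[0,0,0.07],"roll":0}
    - {"claw":-0.3,"slide":[0,0,0.075],"roll":0}

```text
time_s: 10.87
tcp_pos: [0.6833, -0.0033, 0.0296]
tool_rot: [[-0.985, 0.174, -0.002], [0.174, 0.985, -0.0], [0.002, -0.0, -1.0]]
force: [0.1, 0.1, -0.9]
opening: 0.495
grasp_force: 25.7
```

Emit:
carry_out:
  motion:
    - {"claw":-0.3,"slide":[0,0,0],"roll":0}
    - {"claw":-0.3,"slide":[0,0,0],"roll":0}
    - {"claw":-0.3,"slide":[0,0,0.002],"roll":0}

```text
time_s: 11.12
tcp_pos: [0.6849, -0.0034, 0.0304]
tool_rot: [[-0.985, 0.174, 0.002], [0.174, 0.985, 0.0], [-0.002, 0.0, -1.0]]
force: [0.5, 0.7, 0.5]
opening: 0.496
grasp_force: 25.7
```

```bash
python3 -c "
from h import *
go([.6835,-.003,.025],YAW-np.pi/2+.4*np.pi)"
```

```text
slide [0.0019 0.0001 0.0068] roll -0.0021 tcp [ 0.6849 -0.0034  0.0304] yaw 80.0 t 11.1167 F [0.5 0.7 0.5] open 0.496 grip 25.687644207500853
```

Emit:
carry_out:
  motion:
    - {"claw":-0.3,"slide":[0.002,0,0.002],"roll":0}
    - {"claw":-0.3,"slide":[0.002,0,0.004],"roll":0}
    - {"claw":-0.3,"slide":[0.002,0,0.006],"roll":0}
    - {"claw":-0.3,"slide":[0.002,0,0.006],"roll":0}
    - {"claw":-0.3,"slide":[0.002,0,0.006],"roll":0}

```text
time_s: 11.53
tcp_pos: [0.6825, -0.003, 0.025]
tool_rot: [[-0.985, 0.174, 0.0], [0.174, 0.985, 0.0], [-0.0, 0.0, -1.0]]
force: [-2.1, 0.6, 5.5]
opening: 0.494
grasp_force: 26.1
```

```bash
python3 -c "
from h import *
go([.6835,-.003,.025],YAW-np.pi/2+.4*np.pi)"
```

```text
slide [-0.0012  0.0002  0.    ] roll -0.002 tcp [ 0.6825 -0.003   0.025 ] yaw 80.0 t 11.5333 F [-2.1  0.6  5.5] open 0.494 grip 26.11568889609771
```

The 5.5 N contact shows the lens is on the rest floor. I'll release and rise.

Emit:
carry_out:
  motion:
    - {"claw":0.1,"slide":[0,0,0],"roll":0}
    - {"claw":0.2,"slide":[0,0,0],"roll":0}
    - {"claw":0.3,"slide":[0,0,0],"roll":0}
    - {"claw":0.3,"slide":[0,0,0],"roll":0}
    - {"claw":0.3,"slide":[0,0,0],"roll":0}

```text
time_s: 11.95
tcp_pos: [0.6823, -0.0031, 0.0242]
tool_rot: [[-0.985, 0.174, -0.0], [0.174, 0.985, -0.0], [0.0, -0.0, -1.0]]
force: [-0.2, 0.5, 0.9]
opening: 0.651
grasp_force: 0.0
```

Emit:
carry_out:
  motion:
    - {"claw":0.3,"slide":[0,0,-0.015],"roll":0}
    - {"claw":0.3,"slide":[0,0,-0.05],"roll":0}
    - {"claw":0.3,"slide":[0,0,-0.1],"roll":0}
    - {"claw":0.3,"slide":[0.02,0,-0.13],"roll":0}
    - {"claw":0.3,"slide":[0.06,0,-0.15],"roll":0}

```text
time_s: 12.37
tcp_pos: [0.6393, 0.0043, 0.149]
tool_rot: [[-0.985, 0.175, 0.009], [0.175, 0.985, -0.0], [-0.009, 0.001, -1.0]]
force: [0.3, 0.9, 0.6]
opening: 0.653
grasp_force: 0.0
```

Emit:
carry_out:
  motion:
    - {"claw":0.3,"slide":[0.02,0,0],"roll":0}
    - {"claw":0.3,"slide":[0.02,0,0],"roll":0}
    - {"claw":0.3,"slide":[0.02,0,0],"roll":0}
    - {"claw":0.3,"slide":[0.02,0,0],"roll":0}

```text
time_s: 12.7
tcp_pos: [0.6202, 0.0079, 0.1448]
tool_rot: [[-0.985, 0.174, 0.001], [0.174, 0.985, -0.0], [-0.001, 0.0, -1.0]]
force: [0.2, -0.0, -0.4]
opening: 0.649
grasp_force: 0.0
```

```bash
python3 look.py w7 .02; python3 - <<'E'
from h import *
im=eyes.get_image('wrist')
for t in np.arange(0,2*np.pi,.26):
    p=proj('wrist',[.6835+.032*np.cos(t),-.003+.032*np.sin(t),.006]);cv2.circle(im,tuple(int(v) for v in p),1,(0,0,255),-1)
t=cv2.resize(eyes.get_image('top')[130:350,250:470],(480,480))
cv2.imwrite('pics/w7.png',cv2.resize(np.hstack([im,t]),(800,343)))
go([.6,0,.2])
E
```

```text
ring [ 294  293   66   61 1077] ((326.45587158203125, 322.9541931152344), (61.20460891723633, 65.3604736328125), 88.83612823486328) world [ 0.68076684 -0.00397761  0.02      ] case -0.038816476125014 -0.15334957695329202
blue_lens [(array([324., 318.]), 0.6)]
cover [(array([207.,  36.]), 0.74), (array([360., 438.]), 0.19)]
black_lens [(array([338., 164.]), 0.87)]
prism_pot [(array([301., 136.]), 0.69), (array([443., 139.]), 0.68)]
slide [ 0.0225 -0.014  -0.0699] roll 0.3979 tcp [0.6196 0.0079 0.1441] yaw 80.0 t 13.05 F [-0.   0.4  0.5] open 0.651 grip 0.0
```

View pics/w7.png

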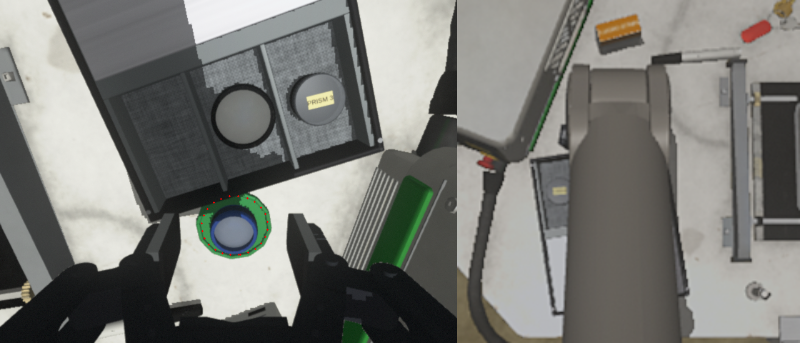

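The lens lies inside the green rim, about 3 mm from its centre, the other two things are in their pockets, and the cover is still open. The arm is clear, so I hand in.

```bash
python3 -c "
from h import *
print(workorder.close_job())"
```

```text
the job is handed in; nothing more can be done
None
```

The cover is slid fully home, the blue-ringed lens is released in the green rest about 3 mm from its centre, and the job is handed in; no verdict came back, so the pass is not confirmed.

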